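Set the modelling turntable to its zero line and clamp it

TASK

Turn the wheel head of the modelling turntable, pushing its jaws or rim with the fingertips, until the index line on the head lines up with the long zero line on the ring round it. Then push the clamp lever fully home against its stop, so that the head is held there. Nothing is to be gripped or lifted: do not touch the clay rosette or the plaster bat under it, and leave the things round the turntable where they are.

Things in the scene. Friction and masses are not known exactly. Their poses are not given: they have to be found in the camera images.
- stand: the round cast base of a modelling turntable, fixed to the table: 300 mm in diameter, 68 mm high. Its flat bare-metal ring (radius 115 to 150 mm) has dark radial lines: short ones every 10 degrees, medium every 30, and one zero line twice as long (31 mm) and wide (6 mm), across the whole ring. Origin at the centre of its underside, on the turntable's axis; z up; its -x axis points along the zero line
- zero_line (a point): the inner end of the zero line, on the base's ring beside the rim of the wheel head, 116 mm from the axis, 68 mm above the table
- index_line (a point): the outer end of the index line at the rim of the wheel head, 113 mm from the axis, 80 mm above the table. The index line is a dark radial line, 33 mm long and 6 mm wide, with an arrowhead that points outwards; it is the only mark on the head
- head (a joint): turning of the wheel head, rad, counter-clockwise from above; 0 (or any whole turn, 6.283) when the index line points exactly at the zero line. The head is a steel disc 230 mm in diameter, its top 80 mm above the table. It turns freely both ways without stops, with a light drag (about 0.15 N m), and stays where it is left. Near its rim three equal jaws, 120 degrees apart, turn with it
- jaw0 (a point): one of the three identical metal jaws fixed on the head: a block 18 mm wide along the rim, 28 mm along the radius (80 to 108 mm from the axis), from 80 to 110 mm above the table, with a thumb screw on top (up to 118 mm). This point is the block's centre, 94 mm from the axis, 95 mm above the table. Its bare flanks are good to push. This jaw stands opposite the index line
- jaw1 (a point): the next jaw, alike, 120 degrees counter-clockwise from the first, 60 degrees clockwise of the index line (from above)
- jaw2 (a point): the third jaw, alike, 60 degrees counter-clockwise of the index line (from above)
- rosette: the work: a brown clay rosette (112 mm in diameter) on a white round plaster bat, which lies loose on the wheel head between the jaws and turns with it. The bat is 150 mm in diameter and 16 mm thick; the clay rises to 48 mm above the head (128 mm above the table). Origin at the centre of the bat's underside, 80 mm above the table
- clamp (a joint): swing of the clamp lever about its upright pivot beside the base, rad, counter-clockwise seen from above: 0 is free (as it starts), 1.2 is its end stop, fully clamped. It stays where it is left. As it nears the stop it presses a brake against the head; pushing it near the ball takes about 2 to 4 N
- clamp_knob (a point): the centre of the black ball (24 mm in diameter) at the end of the clamp lever, 90 mm from the pivot and 63 mm above the table. The arm is a straight round steel bar 12 mm thick from the pivot to the ball, its centre line 58 to 63 mm above the table
- clamp_pivot (a point): the axis of the clamp lever at 58 mm above the table, 176 mm from the turntable's axis, on the base's -y side; the hub there is 34 mm in diameter and up to 69 mm high, on a boss 40 mm in diameter and 46 mm high
- tool_tray: leave alone: an open cardboard tray 200 x 120 x 30 mm with four modelling tools lying in it; origin under its centre, x along its length
- flat_brush: leave alone: a flat brush with a wooden handle, 200 mm long, lying on the table; origin under its middle, x along it
- loop_tool: leave alone: a wire loop tool with a wooden handle, 190 mm long, 15 mm thick, lying on the table to the right of the turntable; origin under its middle, x along it
- slip_jar: leave alone: a closed jar, 66 mm in diameter, 95 mm tall, standing beside the turntable; origin under its centre
- water_bowl: leave alone: a white bowl, 124 mm in diameter, 50 mm tall; origin under its centre
- leaf_tile: leave alone: a square plaster tile with a leaf in relief, 120 x 120 x 25 mm; origin under its centre
- wood_knife: leave alone: a flat wooden modelling knife, 225 mm long, 8 mm thick, lying on the table; origin under its middle, x along it
Things that resemble listed ones, but are neither listed nor needed, are in the scene too. Of the things shaped like the rosette, the brown one is meant.

How it is judged:
By the outcome, as a careful person would: the job done as asked, in the order asked, and still so for the second after the job is handed in, with the robot touching nothing.
It also fails if it takes over 67 s, if anything falls off the work surface, if the arm or the gripper's body presses on something with over 40 N, if the wrist force passes 120 N, or if a joint passes its speed limit or range.

ROBOT

A 6-joint arm with a two-finger parallel gripper is mounted at the origin on the work surface. World frame = base frame: x ahead of the robot, y to its left, z up, the work surface at z = 0. Lengths are in m, angles in rad, forces in N, time in s.
With the tool pointing down it reaches from about 0.375 to 0.9 m from the base axis. Payload 3.1 kg.
Tool frame: the origin (TCP) lies on the centre line of the jaws, within the pads' length; the fingertips stand 19 mm ahead of it and the grasp point (between the pads) is the TCP; y points along the fingers, x is the direction in which the jaws open and shut, and the axes are right-handed (so a half turn about y gives the same grasp; the last joint's range is limited). The gripper opens to 85 mm and grips with 20 to 120 N. Pads are 22 mm wide; open, the fingers measure 114 mm over their backs; the gripper's body (76 mm by 85 mm) begins 54 mm behind the grasp point. The pads swing forward as they close: fully open they stand 13 mm farther back than shut.
Start: joints at [1.046, 0.527, 1.433, -0, 1.181, -0.178], TCP at [0.212, 0.588, 0.25] pointing down, gripper open.
Joint ranges: [-3.08, 3.08], [-0.75, 2.2], [0.22, 2.44], [-1.43, 4.57], [0, 2.65], [-2.85, 2.85]. Speed limits (rad/s): [2.79, 2.79, 3.14, 3.14, 3.14, 3.14].

INTERFACE

Orientations are given as a unit quaternion [x, y, z, w].
In Python, from station import * gives the robot as it stands.
- The arm moves only by the tool step_arm, never from a script. Its argument "moves" is a list of rows, each a list of 7 numbers: the turn, a rotation vector about the tool's x, y, z in rad, then the shift along the tool's x, y, z in cm, then the closure, from -1 (fully open) to 1 (shut). A call has 1 to 12 rows; each row is the pose to reach, as a shift and turn from the pose measured when the call began, along the tool's axes at that moment; what a row does not reach only later rows make up. A row lasts 1/8 s, in which the tool goes at most 62.5 mm and 10.7 degrees, less where a joint would pass 70% of its speed; a pose out of reach is approached as far as the arm can. A call with a gripper value outside its range is refused whole. The fingers move at their own pace and stop on an object; "grip_force" is the grip in N (left out, the last holds). Time passes only in rows, so rows that repeat a pose let the fingers close. It gives the time, the measured TCP pose, the force and the opening at its end, in the units of the state.
- sense(): the state, without advancing time (a new reading comes with each control period).
- snapshot(name): name is "scene" or "top" or "wrist"; returns a dict with "frame" (384x512x3 uint8, red, green, blue), "z_map" (384x512 float32, m along the optical axis (not along the pixel's ray), 0 where there is no reading), "vfov" (degrees; the focal length in pixels is half the picture's height over the tangent of half this angle, whatever the lens; pixels are square), "cx", "cy" (the principal point, pixels), "xyz" and "orientation" of the camera in the world. Camera axes: x right, y down, z forward; pixel columns grow to the right and rows downward; lengths in m; the calibration is good to about 2 mm. A picture is of the moment at which its call begins.
- sign_off(): hands the job in, once; it reports no verdict.
The state is a dict: "t": time; "q": joint angles; "qd": joint speeds; "tau": joint torques, N m; "tcp_pos": TCP position; "tool_rot": TCP orientation; "force": force on the tool from outside, world axes, zero at the start; "ft_torque": the same for the moment, N m; "finger_gap": opening from 0.0 (shut) to 1.0 (fully open).
Only numpy, scipy, OpenCV 4.12 (cv2) and the standard library are available. Lean on these libraries where they do the work, as an engineer would, in place of code of your own. Each camera call takes 0.05 s, during which the arm holds its last target.

## Working session

There is one attempt and no reset: what is moved stays moved. The work goes in short steps, Python scripts to look and compute and a tool call to move; the robot and the scene stay as the last step left them, time stands still between calls to the robot, and variables do not carry over. Pictures are saved under pics/ and viewed, and the job is handed in when it is done.

Besides the shell and the picture viewer there is one more tool, called after "Call:" by a JSON object that holds its "name" and its "arguments", one argument or row to a line. step_arm: Moves the arm, as the interface text tells. Its arguments: {"type":"object","properties":{"moves":{"type":"array","items":{"type":"array","items":{"type":"number"}}},"grip_force":{"type":"number"}},"required":["moves"]}

```bash
mkdir -p pics; ls
cat > h.py <<'E'
import numpy as np, cv2
from scipy.spatial.transform import Rotation as R
from station import *
def snap(n,tag):
    s=snapshot(n); cv2.imwrite(f'pics/{tag}.png',s['frame'][:,:,::-1]); np.save(f'pics/{tag}.npy',s,allow_pickle=True); return s
def load(tag): return np.load(f'pics/{tag}.npy',allow_pickle=True).item()
def rays(s,uv):
    uv=np.atleast_2d(np.array(uv,float)); f=192/np.tan(np.radians(s['vfov'])/2)
    d=np.c_[(uv[:,0]-s['cx'])/f,(uv[:,1]-s['cy'])/f,np.ones(len(uv))]
    return np.array(s['xyz']),R.from_quat(s['orientation']).apply(d)
def onz(s,uv,z):
    o,d=rays(s,uv); return o+d*((z-o[2])/d[:,2])[:,None]
def dep(s,uv):
    o,d=rays(s,uv); z=np.array([s['z_map'][int(v),int(u)] for u,v in np.atleast_2d(uv)]); return o+d*z[:,None]
E
python3 - <<'E'
from h import *
for n in['scene','top','wrist']:
    s=snap(n,n+'0'); print(n,s['vfov'],s['cx'],s['cy'],s['xyz'],s['orientation'],s['frame'].shape)
print(sense())
E
```

```text
pics
scene 48.39405513821524 251.03416673428788 190.6754572165913 [ 1.24403319 -0.51523041  1.30733447] [ 0.85684213  0.41757603 -0.13269415 -0.27174268] (384, 512, 3)
top 42.504629982426636 256.5779418272677 195.46854979356667 [0.2641792  0.01324151 2.06773428] [-0.69852239  0.71149664 -0.0556642   0.05234976] (384, 512, 3)
wrist 69.0945058103918 254.09273358083058 199.21941273373386 [0.14619852 0.61088443 0.37309322] [0.81084492 0.56881712 0.07854809 0.11317156] (384, 512, 3)
{'t': 0.15, 'q': array([ 1.04550540e+00,  5.28272604e-01,  1.43359162e+00, -4.59549461e-06,
        1.18144122e+00, -1.78502910e-01]), 'qd': array([ 0.00067692, -0.00070005, -0.0035362 , -0.00135402, -0.00160515,
        0.00033601]), 'tau': array([ 1.63812336e-03, -4.42744803e+01, -1.78278315e+01, -2.49658206e-04,
        5.53109086e-03, -9.30149525e-06]), 'tcp_pos': array([0.2121347 , 0.58734562, 0.24955134]), 'tool_rot': array([ 0.57902083,  0.40569066, -0.40678849, -0.57850937]), 'force': array([0.05486846, 0.02905473, 0.72871627]), 'ft_torque': array([0.00506741, 0.00666214, 0.00159317]), 'finger_gap': 0.9964223576401384}
```

View pics/scene0.png

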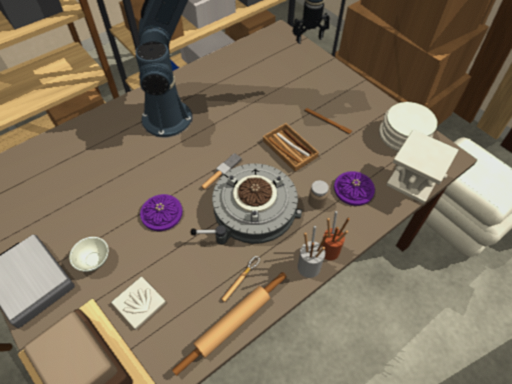

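View pics/top0.png

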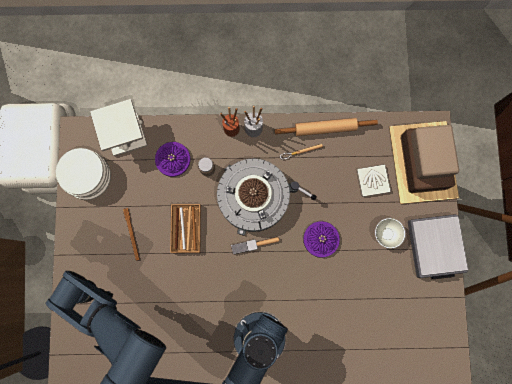

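View pics/wrist0.png

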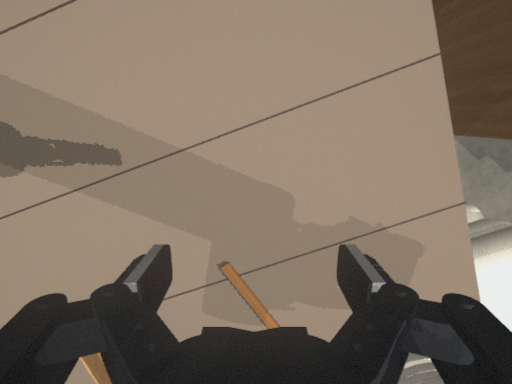

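The scene and top views show the turntable near (253,195) in top, with the clamp lever at about (305,192) pointing right. The wrist camera doesn't see the turntable yet. I'll enlarge the views.

Run:
```python
from h import *
t=load('top0')['frame'][140:260,180:340,::-1]; cv2.imwrite('pics/topz.png',cv2.resize(t,None,fx=5,fy=5,interpolation=cv2.INTER_CUBIC))
t=load('scene0')['frame'][145:255,180:320,::-1]; cv2.imwrite('pics/scz.png',cv2.resize(t,None,fx=5,fy=5,interpolation=cv2.INTER_CUBIC))
s=load('top0')
print(onz(s,[[253,194]],.08),onz(s,[[292,184],[314,198]],.063))
print(dep(s,[[253,192],[225,195],[244,224],[292,184],[314,198],[222,192],[205,165]]))
```

```text
[[0.57672503 0.01549141 0.08      ]] [[ 0.61822661 -0.14605309  0.063     ]
 [ 0.55822596 -0.23469168  0.063     ]]
[[ 0.5780517   0.01530105  0.1229325 ]
 [ 0.57456211  0.12956769  0.0806955 ]
 [ 0.45586403  0.0542067   0.06874161]
 [ 0.61762259 -0.14578133  0.06642015]
 [ 0.5570504  -0.23370048  0.07101462]
 [ 0.59038737  0.14296518  0.06083045]
 [ 0.69940153  0.20998219  0.08722815]]
```

View pics/topz.png

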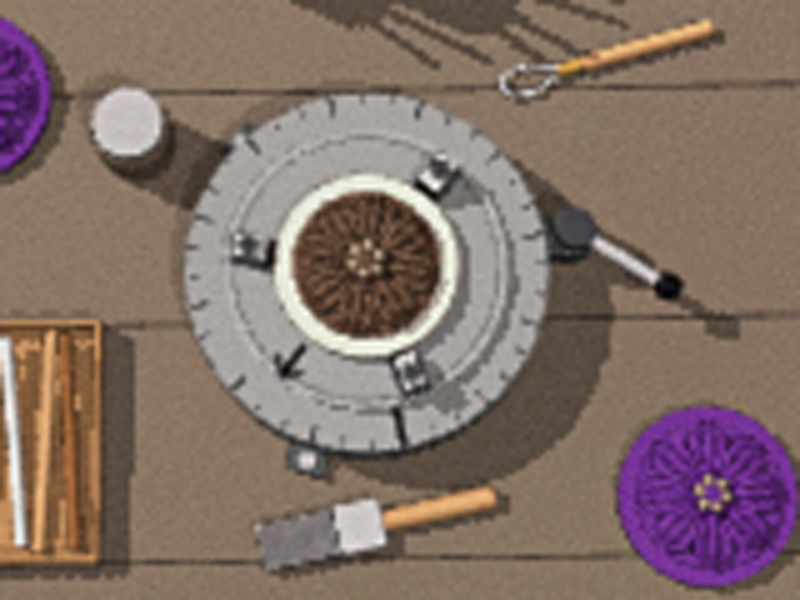

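View pics/scz.png

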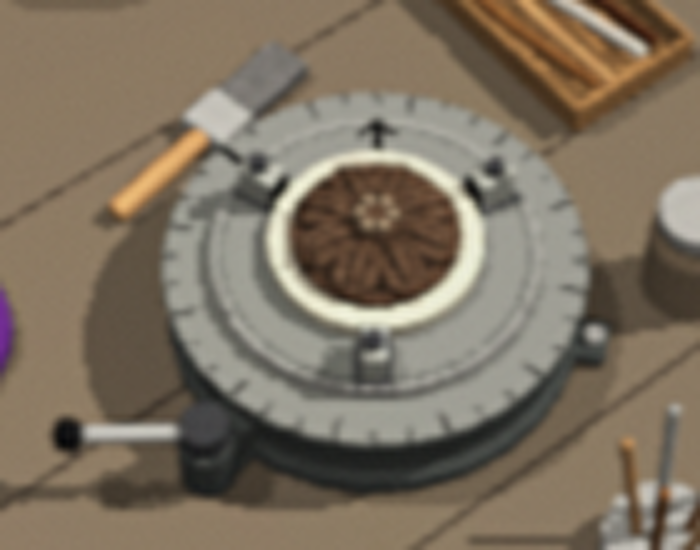

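```bash
cat >> h.py <<'E'
def togo(target,yaw=None):
    """shift (cm, tool axes) from now to world target TCP; and tool axes"""
    s=sense(); r=R.from_quat(s['tool_rot']); return r.inv().apply(np.array(target)-s['tcp_pos'])*100
E
python3 - <<'E'
from h import *
s=load('top0')
z=lambda a:[[180+x/5,140+y/5] for x,y in a]
c=onz(s,z([[367,272]]),.068)[0]; print('centre',c)
for n,p,h in[('zero',[402,425],.068),('tip',[287,374],.08),('tail',[303,348],.08),('piv',[575,228],.069),('knob',[668,285],.063),('j0',[437,170],.118),('j1',[247,248],.118),('j2',[409,366],.118)]:
    w=onz(s,z([p]),h)[0]; d=w-c; print(n,w.round(3),np.hypot(*d[:2]).round(3),np.degrees(np.arctan2(d[1],d[0])).round(1))
print(R.from_quat(sense()['tool_rot']).as_matrix().round(3))
st=load('wrist0'); print(R.from_quat(st['orientation']).as_matrix().round(3))
print(togo([.50,.0,.30]))
E
```

```text
centre [0.5769223  0.01389446 0.068     ]
zero [ 0.451 -0.012  0.068] 0.129 -168.3
tip [0.493 0.08  0.08 ] 0.107 141.8
tail [0.514 0.067 0.08 ] 0.083 140.1
piv [ 0.61  -0.158  0.069] 0.175 -79.0
knob [ 0.562 -0.233  0.063] 0.248 -93.4
j0 [ 0.651 -0.044  0.118] 0.094 -37.9
j1 [0.59  0.11  0.118] 0.097 82.0
j2 [ 0.493 -0.018  0.118] 0.09 -159.1
[[ 0.34  -0.001 -0.94 ]
 [ 0.94  -0.001  0.34 ]
 [-0.002 -1.     0.   ]]
[[ 0.341  0.905  0.256]
 [ 0.94  -0.327 -0.094]
 [-0.001  0.273 -0.962]]
[-45.46265478  -4.98231539 -47.03389518]
```

Run:
```python
from h import *
print(togo([.577,-.056,.33]))
```

```text
[-48.11728933  -7.98058582 -56.17792546]
```

Call:
{"name": "step_arm", "arguments": {
  "moves": [
    [0,0.17,0,-4,-0.7,-4.7,1],
    [0,0.34,0,-8,-1.4,-9.4,1],
    [0,0.51,0,-12,-2,-14,1],
    [0,0.68,0,-16,-2.7,-18.7,1],
    [0,0.85,0,-20,-3.3,-23.4,1],
    [0,1.02,0,-24,-4,-28,1],
    [0,1.22,0,-28,-4.7,-32.7,1],
    [0,1.22,0,-32,-5.3,-37.4,1],
    [0,1.22,0,-36,-6,-42,1],
    [0,1.22,0,-40,-6.6,-46.7,1],
    [0,1.22,0,-44,-7.3,-51.4,1],
    [0,1.22,0,-48.1,-8,-56.2,1]
  ]
}}

```text
t: 1.65
tcp_pos: [0.5773, -0.0569, 0.3301]
tool_rot: [0.707, 0.001, -0.002, -0.707]
force: [1.3, 0.7, -0.4]
finger_gap: 0.002
```

Run:
```python
from h import *
s=snap('wrist','w1'); print(sense()['tcp_pos'],R.from_quat(sense()['tool_rot']).as_matrix().round(3),sense()['force'],s['xyz'])
```

```text
[ 0.58245741 -0.06483684  0.33104483] [[ 1.     0.007  0.001]
 [-0.001 -0.009  1.   ]
 [ 0.007 -1.    -0.009]] [ 4.57685864 -4.04570687  1.56428027] [0.57662684 0.01257169 0.45364457]
```

View pics/w1.png

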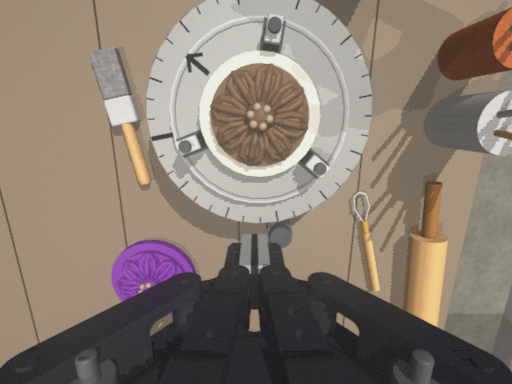

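```bash
cat >> h.py <<'E'
def world(s):
    v,u=np.mgrid[0:384,0:512]; o,d=rays(s,np.c_[u.ravel(),v.ravel()]); return (o+d*s['z_map'].ravel()[:,None]).reshape(384,512,3)
def fitc(p):
    A=np.c_[2*p,np.ones(len(p))]; x=np.linalg.lstsq(A,(p**2).sum(1),rcond=None)[0]; return x[:2],np.sqrt(x[2]+x[0]**2+x[1]**2)
def dark(s,c,z,r0,r1,thr=75):
    v,u=np.mgrid[0:384,0:512]; P=onz(s,np.c_[u.ravel(),v.ravel()],z).reshape(384,512,3)[:,:,:2]-c
    W=world(s); r=np.hypot(P[...,0],P[...,1]); g=s['frame'].mean(2)
    m=(r>r0)&(r<r1)&(g<thr)&(abs(W[...,2]-z)<.006); return m.astype(np.uint8),P,r
def marks(s,c,thr=75):
    out={}
    for n,z,r0,r1 in[('idx',.08,.078,.114),('ring',.068,.116,.149)]:
        m,P,r=dark(s,c,z,r0,r1,thr); k,l,st,_=cv2.connectedComponentsWithStats(m)
        out[n]=[]
        for i in range(1,k):
            if st[i,4]<8: continue
            q=P[l==i]; out[n].append((st[i,4],np.degrees(np.arctan2(*q.mean(0)[::-1])).round(2),np.hypot(*q.T).min().round(4),np.hypot(*q.T).max().round(4)))
        out[n].sort(key=lambda t:-t[0]); out[n]=out[n][:6]
    return out
E
python3 - <<'E'
from h import *
s=snap('wrist','w2'); print(sense()['tcp_pos'],sense()['force'])
W=world(s); c=np.array([.577,.0139])
m=(abs(W[...,2]-.068)<.008).astype(np.uint8)
m[235:]=0
r=np.hypot(W[...,0]-c[0],W[...,1]-c[1]); 
for n,zz in(('ring',.068),('head',.08)):
    print(n,np.median(W[...,2][(r>.12)&(r<.145)]) if n=='ring' else np.median(W[...,2][(r>.109)&(r<.113)]))
cs,_=cv2.findContours(m,cv2.RETR_EXTERNAL,cv2.CHAIN_APPROX_NONE)
k=max(cs,key=cv2.contourArea)[:,0]; k=k[(k[:,1]>3)&(k[:,1]<225)]
p=onz(s,k,.068)[:,:2]
for _ in range(5):
    cc,R_=fitc(p); e=abs(np.hypot(*(p-cc).T)-R_); p=p[e<.004]
print(cc,R_,len(p)); 
for k,v in marks(s,cc).items(): print(k,v)
# bat circle at .096 top
g=s['frame'].astype(int); W2=W; b=((abs(W[...,2]-.096)<.006)&(g.min(2)>170)).astype(np.uint8)
cs,_=cv2.findContours(b,cv2.RETR_EXTERNAL,cv2.CHAIN_APPROX_NONE); k=max(cs,key=cv2.contourArea)[:,0]
print('bat',fitc(onz(s,k,.096)[:,:2]))
for u,v in[(274,24),(272,45),(186,146),(319,168),(280,236)]: print(W[v,u].round(3))
E
```

```text
[ 0.58026801 -0.06114192  0.33038936] [-0.15407469  0.65673967 -0.07781441]
ring 0.06897040061604826
head 0.08074939343272697
[0.58253777 0.01573988] 0.14883925394262837 517
idx [(np.int32(152), np.float64(140.81), np.float64(0.083), np.float64(0.1139))]
ring [(np.int32(61), np.float64(-169.23), np.float64(0.1202), np.float64(0.1474))]
bat (array([0.58241561, 0.0157614 ]), np.float64(0.07359176687853763))
[0.605 0.103 0.11 ]
[0.604 0.085 0.096]
[ 0.494 -0.031  0.082]
[ 0.674 -0.063  0.069]
[ 0.622 -0.165  0.069]
```

```bash
cat >> h.py <<'E'
def centre(s,vmax=225):
    W=world(s); m=(abs(W[...,2]-.068)<.008).astype(np.uint8); m[vmax+10:]=0
    cs,_=cv2.findContours(m,cv2.RETR_EXTERNAL,cv2.CHAIN_APPROX_NONE)
    k=max(cs,key=cv2.contourArea)[:,0]; k=k[(k[:,1]>3)&(k[:,1]<vmax)&(k[:,0]>2)&(k[:,0]<509)]; p=onz(s,k,.068)[:,:2]
    for _ in range(6):
        cc,R_=fitc(p); e=abs(np.hypot(*(p-cc).T)-R_); p=p[e<.004]
    return cc,R_,len(p)
E
python3 - <<'E'
from h import *
s=snap('wrist','w3'); print(sense()['tcp_pos'],sense()['force'],s['xyz'])
c=centre(s);print(c); print(marks(s,c[0]))
t=snap('top','t1'); print(centre(t,380))
E
```

```text
[ 0.5780596  -0.05808837  0.32970174] [-0.54066222  0.78450464 -0.73416478] [0.57938946 0.00881053 0.45368906]
(array([0.58253661, 0.0157225 ]), np.float64(0.14885151393136797), 528)
{'idx': [(np.int32(145), np.float64(140.81), np.float64(0.0835), np.float64(0.114))], 'ring': [(np.int32(61), np.float64(-169.21), np.float64(0.12), np.float64(0.1475))]}
(array([ 0.35262198, -0.74594556]), np.float64(0.08640439075004602), 93)
```

Run:
```python
from h import *
t=load('t1'); t2=dict(t); z=t['z_map'].copy(); q=np.zeros_like(z); q[150:245,205:300]=z[150:245,205:300]; t2['z_map']=q
print(centre(t2,380))
s=load('scene0'); q=np.zeros_like(s['z_map']); q[150:245,200:305]=s['z_map'][150:245,200:305]; s['z_map']=q; print(centre(s,380))
```

```text
(array([0.58439421, 0.03564272]), np.float64(0.11625857505668705), 15)
(array([0.5842192 , 0.01769831]), np.float64(0.1492324475481528), 222)
```

```bash
cat >> h.py <<'E'
C=np.array([.5825,.0157])
def pose(x,y,z,yaw):
    """row numbers (turn, shift) from now to TCP x,y,z pointing down with tool x at yaw deg"""
    s=sense(); r=R.from_quat(s['tool_rot']); a=np.radians(yaw)
    m=np.c_[[np.cos(a),np.sin(a),0],[0,0,-1],[-0.,0,0]]; m[:,2]=np.cross(m[:,0],m[:,1])
    return np.r_[(r.inv()*R.from_matrix(m)).as_rotvec(),r.inv().apply(np.array([x,y,z])-s['tcp_pos'])*100].round(3)
E
python3 - <<'E'
from h import *
print(pose(.631,.103,.2,-9.2),pose(.631,.103,.109,-9.2))
E
```

```text
[ 1.0000e-03  1.6200e-01 -2.0000e-03  5.4810e+00  1.2916e+01  1.5910e+01] [ 1.0000e-03  1.6200e-01 -2.0000e-03  5.5010e+00  2.2016e+01  1.5916e+01]
```

Call:
{"name": "step_arm", "arguments": {
  "moves": [
    [0,0.08,0,1.8,3.3,5.3,1],
    [0,0.16,0,3.6,6.6,10.6,1],
    [0,0.16,0,5.5,10,15.9,1],
    [0,0.16,0,5.5,13,15.9,1],
    [0,0.16,0,5.5,16,15.9,1],
    [0,0.16,0,5.5,19,15.9,1],
    [0,0.16,0,5.5,21,15.9,1],
    [0,0.16,0,5.5,22,15.9,1],
    [0,0.16,0,5.5,22,15.9,1],
    [0,0.16,0,5.5,22,15.9,1]
  ]
}}

```text
t: 3.1
tcp_pos: [0.6314, 0.1032, 0.1102]
tool_rot: [0.705, -0.056, 0.056, -0.705]
force: [0.7, -0.9, -0.6]
finger_gap: -0.002
```

Run:
```python
from h import *
s=snap('wrist','w4'); print(sense()['tcp_pos'],sense()['force'],sense()['t']); snap('scene','s4')
t=load('s4')['frame'][100:255,150:350,::-1]; cv2.imwrite('pics/s4z.png',cv2.resize(t,None,fx=3.8,fy=3.8,interpolation=cv2.INTER_CUBIC))
C=np.array([.5825,.0157])
# arc plan: jaw angle th from 80.8-> ; finger at tangential offset -d, radial .098
for th in [80.8+k for k in(-3,2,7,12,17,22,27,32,37,42)]:
    a=np.radians(th); er=np.array([np.cos(a),np.sin(a)]); et=np.array([-er[1],er[0]])
    p=C+.099*er-.0235*et; print(th,pose(p[0],p[1],.109,th-90)[[1,3,4,5]])
```

```text
[0.6315798  0.10308948 0.11031712] [ 0.39640346 -0.06411999 -0.33986588] 3.15
77.8 [ 0.055 -0.586  0.131  0.366]
82.8 [-0.033 -1.447  0.131  0.58 ]
87.8 [-0.12  -2.324  0.131  0.719]
92.8 [-0.207 -3.209  0.131  0.781]
97.8 [-0.294 -4.097  0.131  0.765]
102.8 [-0.382 -4.98   0.131  0.672]
107.8 [-0.469 -5.851  0.131  0.502]
112.8 [-0.556 -6.704  0.131  0.257]
117.8 [-0.644 -7.533  0.131 -0.061]
122.8 [-0.731 -8.33   0.132 -0.451]
```

View pics/w4.png

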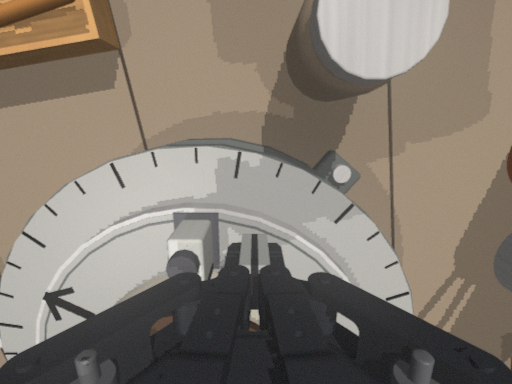

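View pics/s4z.png

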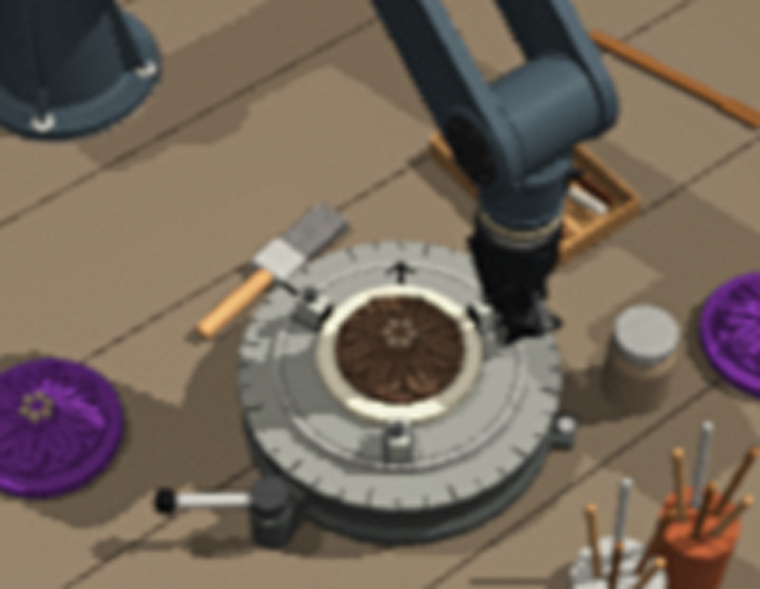

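The finger stands beside jaw1 (jaw near (190,245) in the wrist view, fingertip near (258,240)), clear of the bat and jar. Next I push along the arc.

Call:
{"name": "step_arm", "arguments": {
  "moves": [
    [0,0.05,0,-0.6,0.15,0.37,1],
    [0,-0.03,0,-1.45,0.15,0.58,1],
    [0,-0.12,0,-2.3,0.15,0.72,1],
    [0,-0.2,0,-3.2,0.15,0.78,1],
    [0,-0.29,0,-4.1,0.15,0.77,1],
    [0,-0.38,0,-5,0.15,0.67,1],
    [0,-0.47,0,-5.85,0.15,0.5,1],
    [0,-0.55,0,-6.7,0.15,0.26,1],
    [0,-0.6,0,-7.1,0.15,0.1,1],
    [0,-0.64,0,-7.5,0.15,-0.05,1],
    [0,-0.64,0,-7.5,0.15,-0.05,1],
    [0,-0.64,0,-7.5,0.15,-0.05,1]
  ]
}}

```text
t: 4.7
tcp_pos: [0.5578, 0.1142, 0.1093]
tool_rot: [0.687, 0.169, -0.168, -0.686]
force: [-0.3, 0.6, -0.3]
finger_gap: -0.004
```

```bash
cat > chk.py <<'E'
from h import *
import sys
tag=sys.argv[1]; s=snap('wrist',tag); print(sense()['tcp_pos'],sense()['force'],sense()['t']); print(marks(s,C)); print(centre(s))
t=snap('scene','s'+tag)['frame'][100:255,150:350,::-1]; cv2.imwrite(f'pics/s{tag}z.png',cv2.resize(t,None,fx=3.8,fy=3.8,interpolation=cv2.INTER_CUBIC))
E
python3 chk.py w5
```

```text
[0.55778922 0.11422752 0.10915315] [-0.13803221  0.21921299 -0.16903561] 4.75
{'idx': [(np.int32(488), np.float64(177.85), np.float64(0.092), np.float64(0.114)), (np.int32(18), np.float64(111.26), np.float64(0.0982), np.float64(0.1024))], 'ring': [(np.int32(268), np.float64(-168.65), np.float64(0.1216), np.float64(0.1489)), (np.int32(53), np.float64(161.4), np.float64(0.133), np.float64(0.1483)), (np.int32(51), np.float64(101.09), np.float64(0.1328), np.float64(0.1475)), (np.int32(49), np.float64(70.87), np.float64(0.1324), np.float64(0.1475)), (np.int32(44), np.float64(131.28), np.float64(0.133), np.float64(0.1475)), (np.int32(20), np.float64(-158.69), np.float64(0.1405), np.float64(0.1489))]}
(array([0.5761348 , 0.03074713]), np.float64(0.1341977430368023), 53)
```

View pics/w5.png

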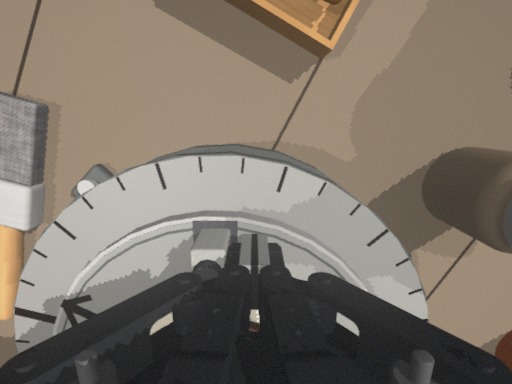

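View pics/sw5z.png

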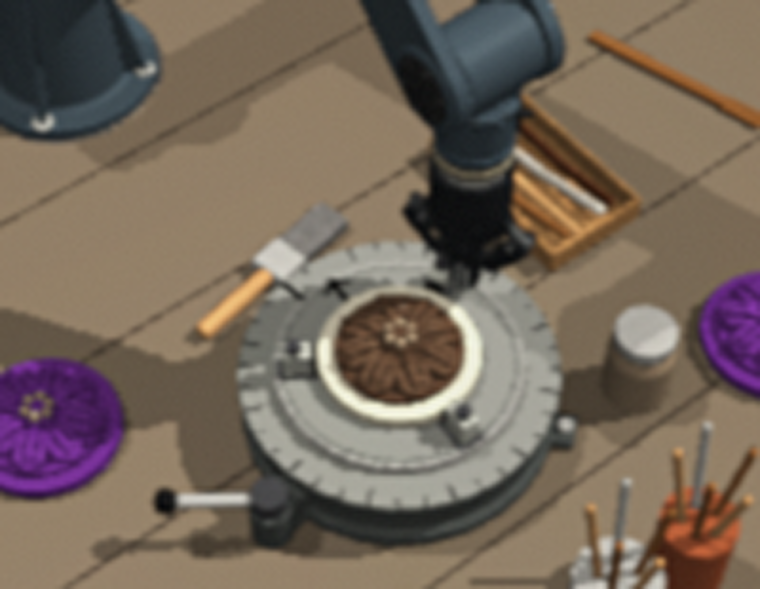

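Run:
```python
from h import *
for th in [119.8,121.8,123.8,125.8,127.3,128.5,129.5]:
    a=np.radians(th); er=np.array([np.cos(a),np.sin(a)]); et=np.array([-er[1],er[0]])
    p=C+.099*er-.0235*et; print(th,pose(p[0],p[1],.109,th-90)[[1,3,4,5]])
```

```text
119.8 [-0.039 -0.402  0.003  0.104]
121.8 [-0.074 -0.751  0.003  0.167]
123.8 [-0.109 -1.103  0.003  0.217]
125.8 [-0.144 -1.456  0.003  0.255]
127.3 [-0.17  -1.722  0.003  0.275]
128.5 [-0.191 -1.934  0.003  0.286]
129.5 [-0.208 -2.112  0.003  0.292]
```

Call:
{"name": "step_arm", "arguments": {
  "moves": [
    [0,-0.04,0,-0.4,0,0.1,1],
    [0,-0.075,0,-0.75,0,0.17,1],
    [0,-0.11,0,-1.1,0,0.22,1],
    [0,-0.145,0,-1.45,0,0.25,1],
    [0,-0.17,0,-1.7,0,0.27,1],
    [0,-0.19,0,-1.9,0,0.28,1],
    [0,-0.208,0,-2.1,0,0.29,1],
    [0,-0.208,0,-2.1,0,0.29,1],
    [0,-0.208,0,-2.1,0,0.29,1]
  ]
}}

```text
t: 5.92
tcp_pos: [0.5372, 0.1071, 0.1089]
tool_rot: [0.666, 0.238, -0.239, -0.665]
force: [0.3, 0.1, -0.1]
finger_gap: -0.003
```

```bash
python3 chk.py w6
```

```text
[0.53719262 0.10713502 0.10886161] [-0.18264751 -0.47347805  0.21932641] 5.975
{'idx': [(np.int32(460), np.float64(-170.32), np.float64(0.0936), np.float64(0.114)), (np.int32(11), np.float64(123.36), np.float64(0.0992), np.float64(0.1014))], 'ring': [(np.int32(347), np.float64(-168.63), np.float64(0.1186), np.float64(0.1487)), (np.int32(53), np.float64(70.89), np.float64(0.1324), np.float64(0.1478)), (np.int32(47), np.float64(131.22), np.float64(0.1326), np.float64(0.1477)), (np.int32(47), np.float64(161.36), np.float64(0.133), np.float64(0.1478)), (np.int32(41), np.float64(101.01), np.float64(0.1328), np.float64(0.1473)), (np.int32(22), np.float64(-158.69), np.float64(0.1401), np.float64(0.1483))]}
(array([0.57009989, 0.032733  ]), np.float64(0.1297069956849992), 52)
```

View pics/w6.png

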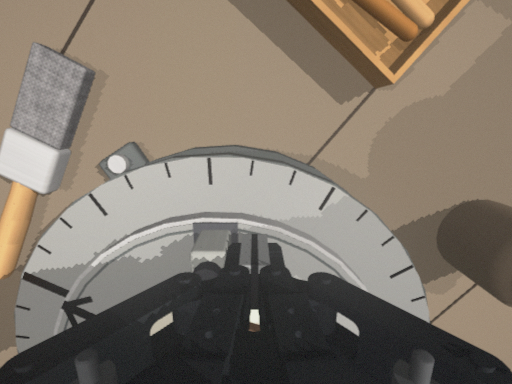

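Run:
```python
from h import *
print(pose(.49,-.07,.26,0))
```

```text
[ 0.0000e+00  6.8900e-01 -1.0000e-03 -1.4924e+01 -1.5097e+01 -1.0666e+01]
```

Call:
{"name": "step_arm", "arguments": {
  "moves": [
    [0,0,0,1,0,0,1],
    [0,0,0,2,-1,0,1],
    [0,0,0,2,-6,0,1],
    [0,0,0,0,-11,0,1],
    [0,0.17,0,-5,-15,-3.5,1],
    [0,0.34,0,-9,-15,-7,1],
    [0,0.52,0,-13,-15,-10.6,1],
    [0,0.69,0,-14.9,-15,-10.6,1],
    [0,0.69,0,-14.9,-15,-10.6,1],
    [0,0.69,0,-14.9,-15,-10.6,1],
    [0,0.69,0,-14.9,-15,-10.6,1]
  ]
}}

```text
t: 7.4
tcp_pos: [0.4904, -0.0684, 0.2592]
tool_rot: [0.707, 0.001, -0.001, -0.707]
force: [0.1, -0.2, -0.1]
finger_gap: -0.002
```

```bash
python3 chk.py w7
cat > loc.py <<'E'
from h import *
import sys
s=load(sys.argv[1]); c=centre(s)[0] if len(sys.argv)<3 else C
for c in (centre(s)[0],C):
    for n,z,r0,r1 in[('idx',.08,.082,.1125),('zero',.068,.117,.148)]:
        m,P,r=dark(s,c,z,r0,r1); a=np.degrees(np.arctan2(P[...,1],P[...,0]))%360
        k,l,st,_=cv2.connectedComponentsWithStats(m); i=1+np.argmax(st[1:,4]); mm=l==i
        q=P[mm]; vx=cv2.fitLine(q.astype(np.float32),cv2.DIST_L2,0,.01,.01).ravel()
        print(c.round(4),n,mm.sum(),'mean ang',a[mm].mean().round(2),'line dir',np.degrees(np.arctan2(vx[1],vx[0]))%180+180,'perp offset mm',(1000*(vx[2]*vx[1]-vx[3]*vx[0])).round(2), [a[mm&(abs(r-rr)<.002)].mean().round(2) for rr in np.linspace(r0+.003,r1-.003,6)])
E
python3 loc.py w7
```

```text
[ 0.49031767 -0.06839438  0.25908134] [0.24566054 0.64008266 0.51196699] 7.45
{'idx': [(np.int32(101), np.float64(-170.55), np.float64(0.0872), np.float64(0.1118))], 'ring': [(np.int32(103), np.float64(-169.16), np.float64(0.1185), np.float64(0.1475)), (np.int32(16), np.float64(41.06), np.float64(0.1334), np.float64(0.1477))]}
(array([0.70912803, 0.03652746]), np.float64(0.012374708029585747), 29)Traceback (most recent call last):
  File "loc.py", line 7, in <module>
    k,l,st,_=cv2.connectedComponentsWithStats(m); i=1+np.argmax(st[1:,4]); mm=l==i
                                                      ~~~~~~~~~^^^^^^^^^^
    return _wrapfunc(a, 'argmax', axis=axis, out=out, **kwds)
    return bound(*args, **kwds)
ValueError: attempt to get argmax of an empty sequence
```

View pics/w7.png

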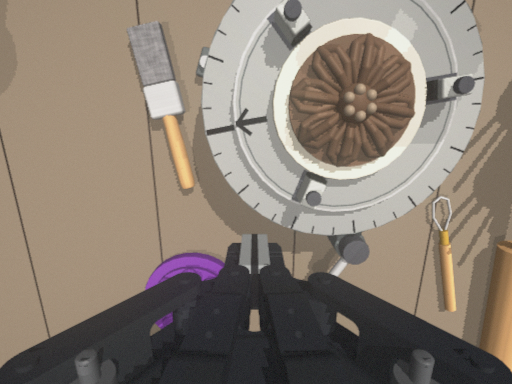

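```bash
cat >> h.py <<'E'
def centre(s,vmax=225,c0=None):
    c0=C if c0 is None else c0
    W=world(s); r=np.hypot(W[...,0]-c0[0],W[...,1]-c0[1]); m=((W[...,2]>.055)&(r<.165)).astype(np.uint8)
    cs,_=cv2.findContours(m,cv2.RETR_EXTERNAL,cv2.CHAIN_APPROX_NONE)
    k=max(cs,key=cv2.contourArea)[:,0]; k=k[(k[:,1]>3)&(k[:,1]<vmax)&(k[:,0]>2)&(k[:,0]<509)]; p=onz(s,k,.068)[:,:2]
    p=p[abs(np.hypot(*(p-c0).T)-.149)<.008]
    for _ in range(6):
        cc,R_=fitc(p); e=abs(np.hypot(*(p-cc).T)-R_); p=p[e<.003]
    return cc,R_,len(p)
E
python3 -c "
from h import *
print(centre(load('w3')),centre(load('w7')))"
python3 loc.py w7
```

```text
(array([0., 0.]), np.float64(0.0), 0) (array([0.58254072, 0.01562035]), np.float64(0.14888275684780897), 472)
[0.5825 0.0156] idx 101 mean ang 189.41 line dir 186.54321 perp offset mm 5.09 [np.float64(nan), np.float64(189.75), np.float64(189.37), np.float64(189.35), np.float64(189.25), np.float64(189.31)]
[0.5825 0.0156] zero 103 mean ang 190.8 line dir 190.61267 perp offset mm 0.44 [np.float64(190.86), np.float64(190.81), np.float64(190.74), np.float64(190.84), np.float64(190.7), np.float64(190.82)]
[0.5825 0.0157] idx 101 mean ang 189.46 line dir 186.5432 perp offset mm 5.18 [np.float64(nan), np.float64(189.8), np.float64(189.42), np.float64(189.4), np.float64(189.3), np.float64(189.32)]
[0.5825 0.0157] zero 103 mean ang 190.84 line dir 190.61266 perp offset mm 0.53 [np.float64(190.91), np.float64(190.85), np.float64(190.78), np.float64(190.87), np.float64(190.74), np.float64(190.85)]loc.py:9: RuntimeWarning: Mean of empty slice.
  print(c.round(4),n,mm.sum(),'mean ang',a[mm].mean().round(2),'line dir',np.degrees(np.arctan2(vx[1],vx[0]))%180+180,'perp offset mm',(1000*(vx[2]*vx[1]-vx[3]*vx[0])).round(2), [a[mm&(abs(r-rr)<.002)].mean().round(2) for rr in np.linspace(r0+.003,r1-.003,6)])
  ret = ret.dtype.type(ret / rcount)
```

Run:
```python
from h import *
th=129.5;a=np.radians(th); er=np.array([np.cos(a),np.sin(a)]); et=np.array([-er[1],er[0]])
p=C+.099*er-.0435*et
for z in(.26,.109): print(p,pose(p[0],p[1],z,th-90))
```

```text
[0.55309393 0.11976024] [ 0.0000e+00 -6.8800e-01 -1.0000e-03  6.3190e+00 -1.1500e-01  1.8814e+01]
[0.55309393 0.11976024] [ 0.0000e+00 -6.8800e-01 -1.0000e-03  6.3310e+00  1.4985e+01  1.8823e+01]
```

Call:
{"name": "step_arm", "arguments": {
  "moves": [
    [0,-0.17,0,1.6,0,4.7,1],
    [0,-0.34,0,3.2,0,9.4,1],
    [0,-0.52,0,4.8,0,14.1,1],
    [0,-0.69,0,6.3,0,18.8,1],
    [0,-0.69,0,6.3,2,18.8,1],
    [0,-0.69,0,6.3,6,18.8,1],
    [0,-0.69,0,6.3,10,18.8,1],
    [0,-0.69,0,6.3,13,18.8,1],
    [0,-0.69,0,6.3,15,18.8,1],
    [0,-0.69,0,6.3,15,18.8,1],
    [0,-0.69,0,6.3,15,18.8,1]
  ]
}}

```text
t: 8.88
tcp_pos: [0.5534, 0.1199, 0.1094]
tool_rot: [0.665, 0.24, -0.24, -0.665]
force: [0.4, -0.2, 0.5]
finger_gap: 0.001
```

Run:
```python
from h import *
print(sense()['tcp_pos'],sense()['force'])
for th,d in((129.5,.0255),(130.2,.0235),(130.95,.0235)):
    a=np.radians(th); er=np.array([np.cos(a),np.sin(a)]); et=np.array([-er[1],er[0]])
    p=C+.099*er-d*et; print(pose(p[0],p[1],.109,th-90))
```

```text
[0.55340847 0.11991655 0.10943934] [ 0.42854085 -0.18422039  0.50428627]
[ 1.000e-03  3.000e-03 -0.000e+00 -1.834e+00  4.400e-02  1.400e-02]
[ 1.000e-03 -9.000e-03 -0.000e+00 -2.155e+00  4.400e-02  4.300e-02]
[ 1.000e-03 -2.200e-02 -0.000e+00 -2.285e+00  4.400e-02  7.100e-02]
```

Call:
{"name": "step_arm", "arguments": {
  "moves": [
    [0,0,0,-0.9,0.04,0,1],
    [0,0,0,-1.6,0.04,0.01,1],
    [0,0,0,-1.9,0.04,0.02,1],
    [0,-0.005,0,-2.05,0.04,0.03,1],
    [0,-0.01,0,-2.15,0.04,0.04,1],
    [0,-0.02,0,-2.22,0.04,0.06,1],
    [0,-0.022,0,-2.29,0.04,0.07,1],
    [0,-0.022,0,-2.29,0.04,0.07,1],
    [0,-0.022,0,-2.29,0.04,0.07,1],
    [0,-0.022,0,-2.29,0.04,0.07,1]
  ]
}}

```text
t: 10.12
tcp_pos: [0.5356, 0.1058, 0.1091]
tool_rot: [0.663, 0.247, -0.247, -0.662]
force: [2.0, 0.9, 0.4]
finger_gap: 0.002
```

Call:
{"name": "step_arm", "arguments": {
  "moves": [
    [0,0,0,1,0,0,1],
    [0,0,0,2,-1,0,1],
    [0,0,0,2,-6,0,1],
    [0,0,0,0,-11,0,1],
    [0,0.17,0,-5,-15,-3.5,1],
    [0,0.34,0,-9,-15,-7,1],
    [0,0.52,0,-13,-15,-10.6,1],
    [0,0.69,0,-14.9,-15,-10.6,1],
    [0,0.69,0,-14.9,-15,-10.6,1],
    [0,0.69,0,-14.9,-15,-10.6,1],
    [0,0.69,0,-14.9,-15,-10.6,1]
  ]
}}

```text
t: 11.5
tcp_pos: [0.4929, -0.0709, 0.2593]
tool_rot: [0.707, 0.01, -0.009, -0.707]
force: [-0.1, 0.9, 0.5]
finger_gap: -0.0
```

```bash
python3 chk.py w8; python3 loc.py w8 2>/dev/null
```

```text
[ 0.49280361 -0.07086572  0.25919179] [-0.63734432  1.47349723 -0.54640398] 11.55
{'idx': [(np.int32(65), np.float64(-170.92), np.float64(0.0937), np.float64(0.1107)), (np.int32(17), np.float64(-165.58), np.float64(0.1024), np.float64(0.1094))], 'ring': [(np.int32(106), np.float64(-169.11), np.float64(0.1184), np.float64(0.1475)), (np.int32(17), np.float64(41.06), np.float64(0.1335), np.float64(0.1479))]}
(array([0.58253453, 0.01558026]), np.float64(0.14888333522031152), 479)
[0.5825 0.0156] idx 65 mean ang 189.03 line dir 349.09894 perp offset mm 35.3 [np.float64(nan), np.float64(nan), np.float64(190.26), np.float64(190.3), np.float64(188.0), np.float64(189.57)]
[0.5825 0.0156] zero 106 mean ang 190.83 line dir 190.94188 perp offset mm -0.25 [np.float64(190.96), np.float64(190.76), np.float64(190.82), np.float64(190.75), np.float64(190.87), np.float64(190.84)]
[0.5825 0.0157] idx 65 mean ang 189.09 line dir 349.09888 perp offset mm 35.41 [np.float64(nan), np.float64(nan), np.float64(190.34), np.float64(190.37), np.float64(188.06), np.float64(189.64)]
[0.5825 0.0157] zero 106 mean ang 190.89 line dir 190.9419 perp offset mm -0.13 [np.float64(191.02), np.float64(190.82), np.float64(190.87), np.float64(190.8), np.float64(190.92), np.float64(190.89)]
```

View pics/w8.png

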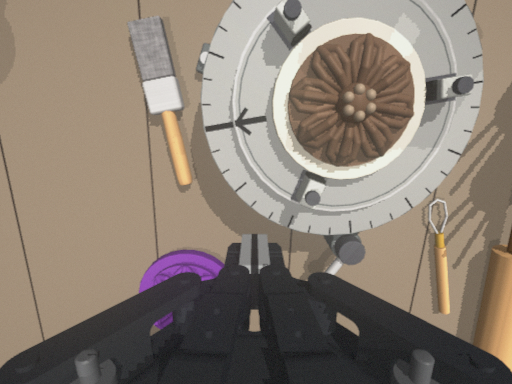

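```bash
cat > loc2.py <<'E'
from h import *
import sys
for tag in sys.argv[1:]:
    s=load(tag); c=centre(s)[0]; g=s['frame'].mean(2)
    print(tag,c.round(4))
    for n,z,r0,r1,w in[('shaft',.08,.083,.099,4),('arrow',.08,.083,.1125,9),('zero',.068,.1185,.146,4)]:
        v,u=np.mgrid[0:384,0:512]; P=onz(s,np.c_[u.ravel(),v.ravel()],z).reshape(384,512,3)[:,:,:2]-c
        r=np.hypot(P[...,0],P[...,1]); a=np.degrees(np.arctan2(P[...,1],P[...,0]))%360
        a0=190
        for _ in range(15):
            m=(r>r0)&(r<r1)&(abs(a-a0)<w); bg=np.percentile(g[m],80); d=np.clip(bg-15-g[m],0,None); a0=(a[m]*d).sum()/d.sum()
        print(n,a0.round(2),m.sum(),bg)
E
python3 loc2.py w7 w8
python3 - <<'E'
from h import *
t=load('w8')['frame'][80:160,190:300,::-1]; cv2.imwrite('pics/w8z.png',cv2.resize(t,None,fx=7,fy=7,interpolation=cv2.INTER_CUBIC))
E
```

```text
w7 [0.5825 0.0156]
shaft 189.34 192 196.0
arrow 189.32 868 196.66666666666666
zero 190.91 437 196.66666666666666
w8 [0.5825 0.0156]
shaft 190.51 194 196.66666666666666
arrow 190.49 873 197.33333333333334
zero 190.9 440 197.33333333333334
```

View pics/w8z.png

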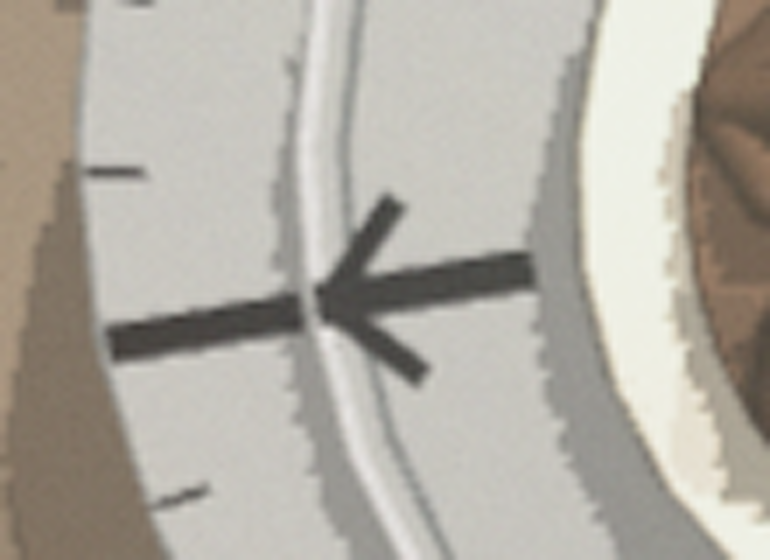

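Index reads 190.5° and zero 190.9°, so 0.4° is left. I'll nudge once more.

Run:
```python
from h import *
th=131;a=np.radians(th); er=np.array([np.cos(a),np.sin(a)]); et=np.array([-er[1],er[0]])
p=C+.099*er-.0435*et
for z in(.26,.109): print(p,pose(p[0],p[1],z,th-90))
```

```text
[0.55038002 0.11895482] [ 1.0000e-03 -6.8900e-01  1.0000e-03  6.2760e+00 -9.3000e-02  1.8829e+01]
[0.55038002 0.11895482] [ 1.0000e-03 -6.8900e-01  1.0000e-03  6.2630e+00  1.5007e+01  1.8839e+01]
```

Call:
{"name": "step_arm", "arguments": {
  "moves": [
    [0,-0.17,0,1.6,0,4.7,1],
    [0,-0.34,0,3.2,0,9.4,1],
    [0,-0.52,0,4.8,0,14.1,1],
    [0,-0.69,0,6.3,0,18.8,1],
    [0,-0.69,0,6.3,2,18.8,1],
    [0,-0.69,0,6.3,6,18.8,1],
    [0,-0.69,0,6.3,10,18.8,1],
    [0,-0.69,0,6.3,13,18.8,1],
    [0,-0.69,0,6.3,15,18.8,1],
    [0,-0.69,0,6.3,15,18.8,1],
    [0,-0.69,0,6.3,15,18.8,1]
  ]
}}

```text
t: 12.98
tcp_pos: [0.5514, 0.119, 0.1097]
tool_rot: [0.663, 0.249, -0.248, -0.662]
force: [-0.3, 0.2, -0.1]
finger_gap: -0.003
```

Run:
```python
from h import *
print(sense()['tcp_pos'],sense()['force'])
for th,d in((131,.0255),(130.95,.0235),(131.4,.0235)):
    a=np.radians(th); er=np.array([np.cos(a),np.sin(a)]); et=np.array([-er[1],er[0]])
    p=C+.099*er-d*et; print(p,pose(p[0],p[1],.109,th-90))
```

```text
[0.55136322 0.11895382 0.10966688] [-0.32082152  0.16877609 -0.09805511]
[0.53679525 0.10714575] [ 2.000e-03  2.000e-03  1.000e-03 -1.874e+00  6.400e-02  6.900e-02]
[0.53536451 0.1058748 ] [ 2.000e-03  3.000e-03  1.000e-03 -2.065e+00  6.400e-02  6.700e-02]
[0.53465774 0.10550182] [ 2.000e-03 -5.000e-03  1.000e-03 -2.143e+00  6.400e-02  8.500e-02]
```

Call:
{"name": "step_arm", "arguments": {
  "moves": [
    [0,0,0,-0.9,0.06,0.05,1],
    [0,0,0,-1.6,0.06,0.07,1],
    [0,0,0,-1.9,0.06,0.07,1],
    [0,0,0,-2.0,0.06,0.07,1],
    [0,0,0,-2.08,0.06,0.08,1],
    [0,-0.005,0,-2.14,0.06,0.08,1],
    [0,-0.005,0,-2.14,0.06,0.08,1],
    [0,-0.005,0,-2.14,0.06,0.08,1],
    [0,-0.005,0,-2.14,0.06,0.08,1]
  ]
}}

```text
t: 14.1
tcp_pos: [0.535, 0.1055, 0.1091]
tool_rot: [0.662, 0.251, -0.249, -0.661]
force: [1.0, 0.9, 1.3]
finger_gap: -0.0
```

Call:
{"name": "step_arm", "arguments": {
  "moves": [
    [0,0,0,1,0,0,1],
    [0,0,0,2,-1,0,1],
    [0,0,0,2,-6,0,1],
    [0,0,0,0,-11,0,1],
    [0,0.17,0,-5,-15,-3.5,1],
    [0,0.34,0,-9,-15,-7,1],
    [0,0.52,0,-13,-15,-10.6,1],
    [0,0.69,0,-14.9,-15,-10.6,1],
    [0,0.69,0,-14.9,-15,-10.6,1],
    [0,0.69,0,-14.9,-15,-10.6,1],
    [0,0.69,0,-14.9,-15,-10.6,1]
  ]
}}

```text
t: 15.48
tcp_pos: [0.4936, -0.0715, 0.2592]
tool_rot: [0.707, 0.014, -0.012, -0.707]
force: [-0.2, -0.9, 0.2]
finger_gap: -0.006
```

```bash
python3 chk.py w9; python3 loc2.py w9
python3 - <<'E'
from h import *
# lever predicted
zd=np.radians(190.9); px=zd+np.pi  # stand x axis
py=px-np.pi/2
piv=C+.176*np.array([np.cos(py),np.sin(py)]); print('pivot pred',piv)
t=load('t1'); s=load('scene0')
# knob/lever two views
for n,sn in(('top',t),('scene',s)):
    g=sn['frame'].mean(2); W=world(sn); 
    m=((g<45)&(np.hypot(W[...,0]-.565,W[...,1]+.235)<.04)&(W[...,2]>.03)).astype(np.uint8); k,l,st,ce=cv2.connectedComponentsWithStats(m)
    for i in range(1,k):
        if st[i,4]>5: print(n,ce[i],st[i,4],onz(sn,ce[i],.063),np.median(W[l==i],0))
    m=((g<75)&(np.hypot(W[...,0]-piv[0],W[...,1]-piv[1])<.03)&(W[...,2]>.06)).astype(np.uint8); k,l,st,ce=cv2.connectedComponentsWithStats(m)
    for i in range(1,k):
        if st[i,4]>5: print(n,'hub',ce[i],st[i,4],onz(sn,ce[i],.069))
E
```

```text
[ 0.49348524 -0.07151121  0.25916556] [-0.72904407  0.26433115 -0.00415252] 15.525
{'idx': [(np.int32(61), np.float64(-170.3), np.float64(0.0927), np.float64(0.1134)), (np.int32(17), np.float64(-169.34), np.float64(0.086), np.float64(0.0913)), (np.int32(8), np.float64(-166.01), np.float64(0.1054), np.float64(0.1091))], 'ring': [(np.int32(101), np.float64(-169.17), np.float64(0.1186), np.float64(0.1476)), (np.int32(14), np.float64(41.05), np.float64(0.1336), np.float64(0.1477))]}
(array([0.58254401, 0.01558978]), np.float64(0.1488711325913239), 475)
w9 [0.5825 0.0156]
shaft 190.86 192 197.0
arrow 190.8 876 197.66666666666666
zero 190.9 441 197.66666666666666
pivot pred [ 0.6157808  -0.15712473]
top [313.15789474 197.15789474] 19 [[ 0.56178478 -0.23135854  0.063     ]] [ 0.56037814 -0.23039995  0.0724422 ]
top hub [295.64705882 184.47058824] 17 [[ 0.61493183 -0.16051531  0.069     ]]
scene [193.07407407 231.59259259] 27 [[ 0.56456458 -0.23021765  0.063     ]] [ 0.5702864  -0.2314944   0.07278769]
scene hub [220.84146341 229.75609756] 82 [[ 0.61899743 -0.15483127  0.069     ]]
```

```bash
cat >> h.py <<'E'
PIV=np.array([.6158,-.157])
def lev(phi,d=.0265,r=.085):
    a=np.radians(phi-124.7); u=np.array([np.cos(a),np.sin(a)]); t=np.array([-u[1],u[0]]); p=PIV+r*u-d*t; return p[0],p[1],phi-34.7
E
python3 - <<'E'
from h import *
t=load('t1'); print('purple',onz(t,[[322,239],[304,239]],.04), sense()['q'].round(2))
x,y,w=lev(0,.0465)
for z in(.26,.16,.064): print(x,y,pose(x,y,z,w))
E
```

```text
purple [[ 0.39105103 -0.26417474  0.04      ]
 [ 0.39241296 -0.19032662  0.04      ]] [-0.37  0.35  1.74  0.    1.06 -0.4 ]
0.5291815426004489 -0.20041074564807843 [-0.0000e+00  6.4100e-01  3.0000e-03  3.1230e+00 -7.6000e-02 -1.3003e+01]
0.5291815426004489 -0.20041074564807843 [-0.0000e+00  6.4100e-01  3.0000e-03  3.0960e+00  9.9240e+00 -1.2997e+01]
0.5291815426004489 -0.20041074564807843 [-0.0000e+00  6.4100e-01  3.0000e-03  3.0690e+00  1.9524e+01 -1.2991e+01]
```

Call:
{"name": "step_arm", "arguments": {
  "moves": [
    [0,0.17,0,1,0,-4,1],
    [0,0.34,0,2,0,-8,1],
    [0,0.5,0,3,0,-12,1],
    [0,0.64,0,3.1,2,-13,1],
    [0,0.64,0,3.1,6,-13,1],
    [0,0.64,0,3.1,10,-13,1],
    [0,0.64,0,3.1,14,-13,1],
    [0,0.64,0,3.1,17,-13,1],
    [0,0.64,0,3.1,19.5,-13,1],
    [0,0.64,0,3.1,19.5,-13,1],
    [0,0.64,0,3.1,19.5,-13,1]
  ]
}}

```text
t: 16.95
tcp_pos: [0.5302, -0.2005, 0.0649]
tool_rot: [-0.675, 0.209, -0.212, 0.675]
force: [0.7, -0.5, 0.1]
finger_gap: 0.003
```

```bash
python3 chk.py w10
python3 - <<'E'
from h import *
for ph in(-5,2,8,14,20,26,32,38,44,50,55): print(ph,pose(*lev(ph)[:2],.064,lev(ph)[2])[[1,3,4,5]])
E
```

```text
[ 0.53039661 -0.2006998   0.06527852] [-0.26324927  0.24060993 -0.18624016] 17.0
{'idx': [(np.int32(322), np.float64(-109.24), np.float64(0.1074), np.float64(0.1119)), (np.int32(18), np.float64(-114.26), np.float64(0.1117), np.float64(0.1124)), (np.int32(8), np.float64(-103.6), np.float64(0.1119), np.float64(0.1122))], 'ring': [(np.int32(160), np.float64(-109.2), np.float64(0.132), np.float64(0.1475)), (np.int32(130), np.float64(-78.89), np.float64(0.1363), np.float64(0.1476)), (np.int32(60), np.float64(-129.4), np.float64(0.1395), np.float64(0.1477)), (np.int32(51), np.float64(-119.31), np.float64(0.1392), np.float64(0.1475)), (np.int32(34), np.float64(-99.07), np.float64(0.1392), np.float64(0.1476)), (np.int32(24), np.float64(-88.99), np.float64(0.1424), np.float64(0.1474))]}
(array([0.58220447, 0.01168274]), np.float64(0.14605420859341864), 353)
-5 [0.089 1.143 0.156 0.225]
2 [-0.033  2.171  0.16  -0.127]
8 [-0.138  3.082  0.165 -0.327]
14 [-0.243  4.008  0.169 -0.431]
20 [-0.348  4.94   0.174 -0.437]
26 [-0.452  5.867  0.179 -0.347]
32 [-0.557  6.78   0.184 -0.159]
38 [-0.662  7.668  0.189  0.123]
44 [-0.766  8.522  0.194  0.496]
50 [-0.871  9.333  0.199  0.956]
55 [-0.958  9.968  0.202  1.403]
```

View pics/w10.png

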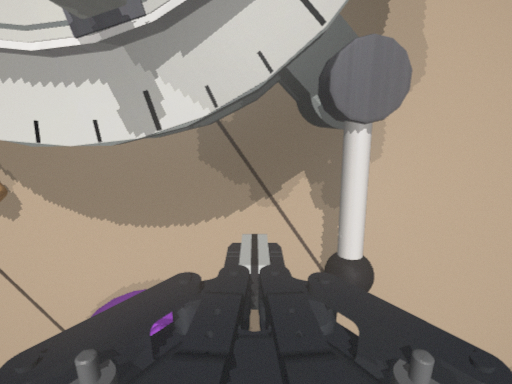

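View pics/sw10z.png

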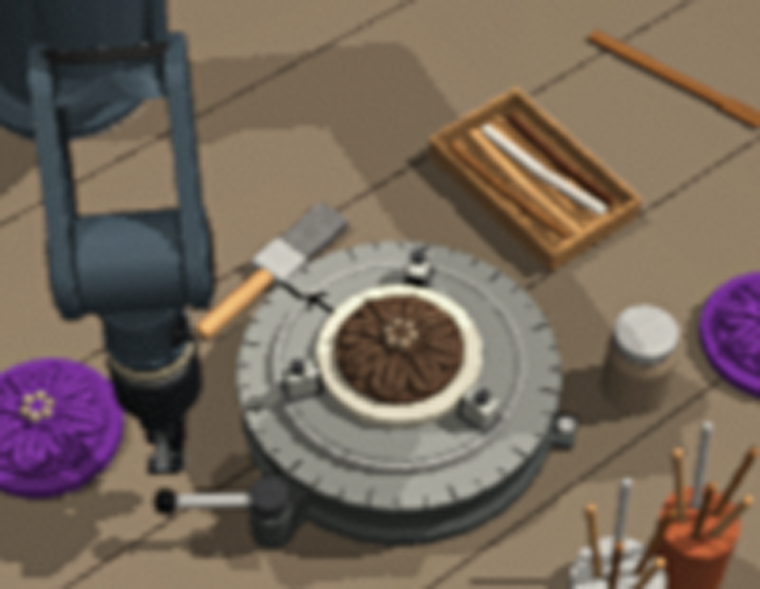

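The fingertip (255,255 in the wrist view) stands robot-side of the ball (350,275), with the bar free. Next I swing the lever.

Call:
{"name": "step_arm", "arguments": {
  "moves": [
    [0,0.09,0,1.14,0.15,0.22,1],
    [0,-0.03,0,2.17,0.15,-0.13,1],
    [0,-0.14,0,3.08,0.15,-0.33,1],
    [0,-0.24,0,4.0,0.15,-0.43,1],
    [0,-0.35,0,4.94,0.15,-0.44,1],
    [0,-0.45,0,5.87,0.15,-0.35,1],
    [0,-0.56,0,6.78,0.15,-0.16,1],
    [0,-0.66,0,7.67,0.15,0.12,1],
    [0,-0.77,0,8.52,0.15,0.5,1],
    [0,-0.87,0,9.33,0.15,0.96,1],
    [0,-0.96,0,9.97,0.15,1.4,1],
    [0,-0.96,0,9.97,0.15,1.4,1]
  ]
}}

```text
t: 18.55
tcp_pos: [0.6208, -0.2462, 0.0655]
tool_rot: [0.697, 0.127, -0.123, -0.695]
force: [0.4, -1.1, 0.8]
finger_gap: -0.002
```

```bash
python3 chk.py w11
python3 - <<'E'
from h import *
print(pose(*lev(55)[:2],.064,lev(55)[2])[[1,3,4,5]])
for ph in(58,61,63,65,67,68.75,70,72): print(ph,pose(*lev(ph)[:2],.064,lev(ph)[2])[[1,3,4,5]])
E
```

```text
[ 0.62076476 -0.24618935  0.06547167] [-0.22170317 -1.23771958  0.7402765 ] 18.6
{'idx': [], 'ring': [(np.int32(15), np.float64(-68.84), np.float64(0.1461), np.float64(0.1474))]}
(array([ 0.5845343 , -0.00369374]), np.float64(0.1339261497630656), 205)
[ 0.    -0.02   0.14   0.034]
58 [-0.052  0.428  0.142 -0.093]
61 [-0.105  0.883  0.145 -0.197]
63 [-0.139  1.188  0.147 -0.253]
65 [-0.174  1.496  0.149 -0.298]
67 [-0.209  1.805  0.151 -0.332]
68.75 [-0.24   2.076  0.152 -0.353]
70 [-0.262  2.27   0.153 -0.363]
72 [-0.297  2.58   0.155 -0.37 ]
```

View pics/w11.png

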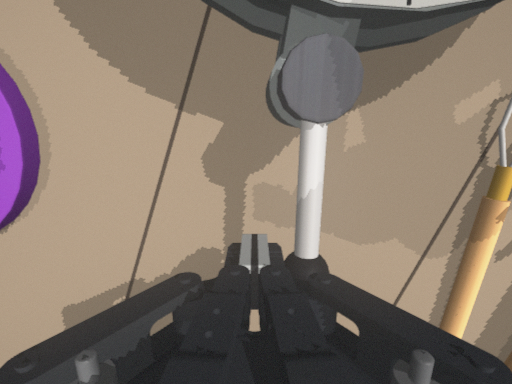

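Call:
{"name": "step_arm", "arguments": {
  "moves": [
    [0,-0.05,0,0.43,0.14,-0.09,1],
    [0,-0.1,0,0.88,0.14,-0.2,1],
    [0,-0.14,0,1.19,0.15,-0.25,1],
    [0,-0.17,0,1.5,0.15,-0.3,1],
    [0,-0.2,0,1.75,0.15,-0.33,1],
    [0,-0.22,0,1.95,0.15,-0.34,1],
    [0,-0.24,0,2.1,0.15,-0.35,1],
    [0,-0.24,0,2.1,0.15,-0.35,1],
    [0,-0.24,0,2.1,0.15,-0.35,1]
  ]
}}

```text
t: 19.77
tcp_pos: [0.6419, -0.2421, 0.064]
tool_rot: [0.678, 0.209, -0.205, -0.674]
force: [-1.1, -2.1, 1.0]
finger_gap: -0.005
```

```bash
python3 chk.py w12
python3 - <<'E'
from h import *
for ph in(68.75,70,71,72,74): print(ph,pose(*lev(ph)[:2],.064,lev(68.75)[2])[[1,3,4,5]])
E
```

```text
[ 0.64191894 -0.24218286  0.0640016 ] [-1.41010892 -1.56688383  1.60574419] 19.825
{'idx': [], 'ring': [(np.int32(86), np.float64(-58.72), np.float64(0.1389), np.float64(0.1473)), (np.int32(80), np.float64(-68.86), np.float64(0.1387), np.float64(0.1472)), (np.int32(15), np.float64(-78.95), np.float64(0.1461), np.float64(0.1473))]}
(array([5.83223252e-01, 2.17883293e-04]), np.float64(0.13851899964037798), 190)
68.75 [-0.    -0.048  0.001  0.02 ]
70 [-0.     0.138  0.002 -0.036]
71 [-0.     0.288  0.003 -0.077]
72 [-0.     0.438  0.004 -0.116]
74 [-0.     0.741  0.005 -0.187]
```

View pics/w12.png

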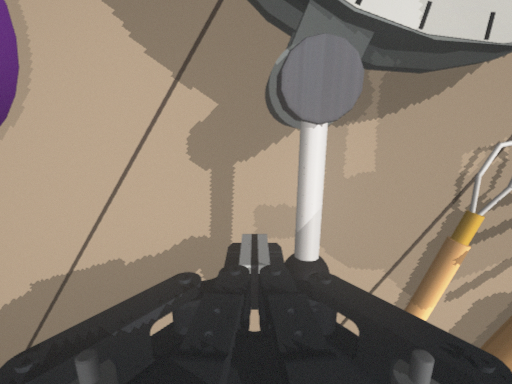

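Call:
{"name": "step_arm", "arguments": {
  "moves": [
    [0,0,0,0.14,0,-0.03,1],
    [0,0,0,0.29,0,-0.07,1],
    [0,0,0,0.29,0,-0.07,1],
    [0,0,0,0.29,0,-0.07,1]
  ]
}}

```text
t: 20.38
tcp_pos: [0.6443, -0.241, 0.0639]
tool_rot: [0.678, 0.209, -0.205, -0.675]
force: [-4.1, -0.9, 2.9]
finger_gap: -0.002
```

Call:
{"name": "step_arm", "arguments": {
  "moves": [
    [0,0,0,0.15,0,-0.04,1],
    [0,0,0,0.3,0,-0.08,1],
    [0,0,0,0.3,0,-0.08,1],
    [0,0,0,0.3,0,-0.08,1]
  ]
}}

```text
t: 20.88
tcp_pos: [0.6446, -0.2409, 0.0639]
tool_rot: [0.677, 0.207, -0.207, -0.675]
force: [-9.4, -5.2, 5.7]
finger_gap: -0.0
```

The position has halted while the force rose to about 11 N, so the lever is on its stop. I'll back off and look.

Call:
{"name": "step_arm", "arguments": {
  "moves": [
    [0,0,0,-1,0,0,1],
    [0,0,0,-2.5,0,0,1],
    [0,0,0,-3,-2,0,1],
    [0,0,0,-3,-7,0,1],
    [0,0,0,-3,-12,0,1],
    [0,0,0,-3,-17,0,1],
    [0,0,0,-3,-20,0,1],
    [0,0,0,-3,-20,0,1]
  ]
}}

```text
t: 21.88
tcp_pos: [0.6216, -0.258, 0.2691]
tool_rot: [0.679, 0.21, -0.205, -0.673]
force: [0.0, -0.1, -0.7]
finger_gap: -0.001
```

```bash
python3 -c "
from h import *
print(sense()['tcp_pos'],pose(.494,-.071,.26,0)); snap('scene','s13')
t=load('s13')['frame'][130:270,150:330,::-1]; cv2.imwrite('pics/s13z.png',cv2.resize(t,None,fx=4.2,fy=4.2,interpolation=cv2.INTER_CUBIC))"
```

```text
[ 0.62156868 -0.25795995  0.2691238 ] [ 1.0000e-02  5.9500e-01  6.0000e-03 -8.8000e-02  6.5900e-01  2.2642e+01]
```

View pics/s13z.png

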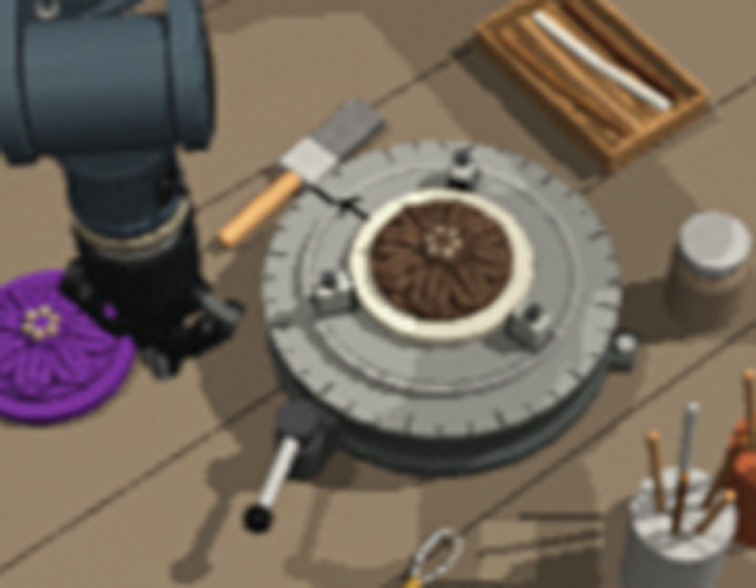

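The lever has swung: its ball sits near (258,517) in the zoom, and the index meets the zero line. Now I move to the check view.

Call:
{"name": "step_arm", "arguments": {
  "moves": [
    [0,0.15,0,0,0.2,5,1],
    [0,0.3,0,0,0.4,10,1],
    [0,0.45,0,0,0.6,15,1],
    [0,0.6,0,0,0.6,20,1],
    [0,0.6,0,0,0.6,22.6,1],
    [0,0.6,0,0,0.6,22.6,1],
    [0,0.6,0,0,0.6,22.6,1],
    [0,0.6,0,0,0.6,22.6,1]
  ]
}}

```text
t: 22.92
tcp_pos: [0.4946, -0.0712, 0.2587]
tool_rot: [0.709, -0.0, 0.004, -0.705]
force: [0.9, -0.2, 0.4]
finger_gap: 0.002
```

```bash
python3 chk.py w14|head -1; python3 loc2.py w9 w14
python3 - <<'E'
from h import *
sn=load('sw14'); g=sn['frame'].mean(2); W=world(sn)
for nm,sn in(('scene',sn),('top',snap('top','t14'))):
    g=sn['frame'].mean(2); W=world(sn)
    m=((g<45)&(np.hypot(W[...,0]-.666,W[...,1]+.231)<.04)&(W[...,2]>.03)).astype(np.uint8); k,l,st,ce=cv2.connectedComponentsWithStats(m)
    for i in range(1,k):
        if st[i,4]>5: p=onz(sn,ce[i],.063)[0]; d=p[:2]-PIV; print(nm,ce[i],st[i,4],p,np.hypot(*d),np.degrees(np.arctan2(d[1],d[0])))
E
```

```text
[ 0.49447541 -0.07119558  0.25871963] [-0.06447402 -0.19921256  0.72926083] 22.975
w9 [0.5825 0.0156]
shaft 190.86 192 197.0
arrow 190.8 876 197.66666666666666
zero 190.9 441 197.66666666666666
w14 [0.5825 0.0155]
shaft 190.82 195 196.33333333333334
arrow 190.79 866 197.33333333333334
zero 190.87 443 197.33333333333334
scene [210.80769231 253.19230769] 26 [ 0.66674588 -0.2294489   0.063     ] 0.08856819299995317 -54.8852119297321
top [312.21052632 172.63157895] 19 [ 0.66448821 -0.23114415  0.063     ] 0.08870116344377706 -56.708310566502426
```

View pics/w14.png

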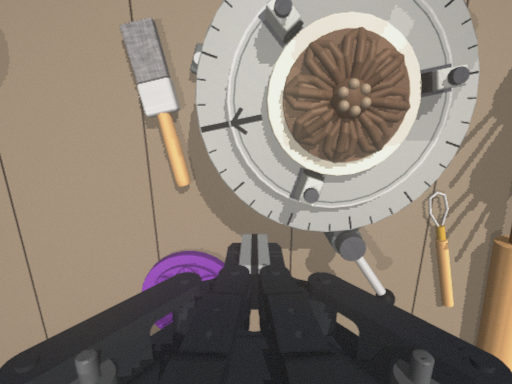

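The index (190.8°) still meets the zero line (190.9°). The lever, running from (350,245) to (385,298), has swung about 69–70°, which agrees with the 68.8° stop.

```bash
python3 -c "
from h import *
print(sign_off())"
```

```text
the job is handed in; nothing more can be done
None
```

The head is turned so its index line meets the zero line, the clamp lever is pushed against its stop, and the job is handed in. No verdict was reported.

**Turning the head:** I pushed one jaw about 50° counter-clockwise with the closed fingertips, and nudged it twice more after looking again.

**Clamping:** I swung the lever by its ball until it stopped moving, with the push force up to about 11 N, then backed clear.

**Last checks after clamping, with the robot touching nothing:**
- **Alignment:** the index line reads 190.8° and the zero line 190.9°, so they agree within about 0.1°. The clamping did not shift the head.
- **Lever:** it swung about 69–70° by the two fixed cameras, against 68.8° for a full stroke. That is within measuring error.
- **Surroundings:** in the pictures, the brush, loop tool, jar, tray and clay rosette look undisturbed. I did not measure their positions.
- **Time:** about 23 s of the 67 s allowed.

**Disagreement:** my first rough estimate of the turntable's centre from the top camera was about 5 mm off the wrist camera's. The fixed scene camera came within about 3 mm of the wrist camera, so I used the wrist camera's value.

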